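Refit the guide-adjuster knob on its flat-tang stem

TASK

The black knob of the packing bench's guide adjuster has come off. Put it back on the adjuster's upright stem: set it over the stem, press down on it and turn it until its slot finds the flat tang and it drops, and leave it fully home, level and flat on the round seat. Leave the can, the jar and the tin standing where they are.

Things in the scene. Friction and masses are not known exactly. Their poses are not given: they have to be found in the camera images.
- knob_grip (a point): The loose black knob (0.2 to 0.35 kg): fluted round skirt 76 mm across, 38 mm high, with a bar grip across its top (74 mm long, 22 wide, 41 high; 79 mm tall in all). Starts standing on the bench, bar up. This point is on its axis, 60 mm above its underside, 22 mm above the skirt's flat top, 19 mm below the bar's top; x runs along the bar, z up.
- knob: The same knob; origin at the centre of its underside (plane of its bottom rim); it lies on the seat when home. The underside is hollow: a round lead-in 12 mm deep (mouth about 37 mm across, narrowing to 32 mm), then above it a slot 29 mm long (along the bar, x), 16 mm wide, 20 mm deep.
- adjuster: The guide adjuster, fixed to the bench: a grey gearbox 110 x 100 mm on a steel base plate 150 x 130 mm. Origin at the centre of its underside, on the bench, under the stem. A lead screw runs along its +x at 40 mm height to an upright guide plate 120 mm away, 140 mm wide, top 72 mm above the bench.
- seat (a point): Centre of the top of the adjuster's round aluminium seat (72 mm across, 90 mm above the bench). The stem stands up from this point.
- stem_top (a point): Top centre of the upright steel stem: a flat tang 26 x 13 mm, 26 mm high, top 116 mm above the bench. It turns stiffly (0.5 N m) and starts at ANY angle; this frame's yaw does not tell it. Off the tang's line the knob perches 14 mm above home and can be turned; within about 0.1 rad of the line (once per half turn) it drops home. Then the stem turns with it.
- can_mid (a point): Mid-height centre of a bystander food can, 74 mm across, 110 mm high, loose.
- jar_mid (a point): Mid-height centre of a bystander jar, 64 mm across, 95 mm high, loose.
- tin_mid (a point): Mid-height centre of a bystander flat tin, 86 mm across, 42 mm high, loose.
Mind the look-alikes: they are no part of the job. Of the things that look like the knob, the middle-sized one is meant.

How it is judged:
At the end, for the whole second after the job is handed in: The knob is home on the stem: its underside within 3 mm of the seat's height and its axis within 5 mm of the seat's centre, and within 0.06 rad of level (z of knob in the frame of seat between -0.003 and 0.003 m and horizontal distance between knob and seat below 0.005 m and angle between knob's own z axis and vertical below 0.06 rad); the robot touches nothing.
It fails at once if the can, the jar or the tin is moved more than 30 mm or tipped (distance of any of can_mid, jar_mid, tin_mid from where it was at the start of the episode above 0.03 m or angle between any of can_mid, jar_mid, tin_mid's own z axis and vertical above 0.4 rad).
It also fails if it takes over 58 s, if anything falls off the work surface, if the arm or the gripper's body presses on something with over 40 N, if the wrist force passes 120 N, or if a joint passes its speed limit or range.

ROBOT

A 7-joint arm with a two-finger parallel gripper is mounted at the origin on the work surface. World frame = base frame: x ahead of the robot, y to its left, z up, the work surface at z = 0. Lengths are in m, angles in rad, forces in N, time in s.
With the tool pointing down it reaches from about 0.4 to 0.85 m from the base axis. Payload 10.4 kg.
Tool frame: the origin (TCP) lies between the finger pads; the fingertips stand 19 mm ahead of it and the grasp point (between the pads) is the TCP (manip.tip_reach is the z of the fingertips in the tool frame, in m); z points along the fingers, y is the direction in which the jaws open and shut (so a half turn about z gives the same grasp; the last joint's range is limited). The gripper opens to 85 mm and grips with 20 to 120 N. Pads are 22 mm wide; open, the fingers measure 114 mm over their backs; the gripper's body (76 mm by 85 mm) begins 54 mm behind the grasp point. The pads swing forward as they close: fully open they stand 13 mm farther back than shut.
Start: joints at [1.197, 0.332, -0.065, 1.46, 0.022, 1.35, -0.088], TCP at [0.215, -0.587, 0.25] pointing down, gripper open.
Joint ranges: [-2.6, 2.6], [-0.5, 2.12], [-1.47, 1.34], [0.16, 2.42], [-1.27, 4.41], [0.06, 2.06], [-2.6, 2.6]. Speed limits (rad/s): [2.22, 2.22, 2.79, 2.79, 3.14, 3.14, 3.14].

INTERFACE

Orientations are given as a unit quaternion [x, y, z, w].
In Python, from workcell import sensors, cams, manip gives the robot as it stands.
- The arm moves only by the shell command python3 -m jog 'ROWS' [FORCE]. ROWS is JSON, a list of rows, each a list of 3 entries, a list of its own where there are three numbers: the shift along the world's x, y, z in m, then the turn, a rotation vector about the world's x, y, z in rad, then the opening in per cent of the stroke, from 0 (shut) to 100 (fully open). In form: [[[dx, dy, dz], [wx, wy, wz], grip], ...]. A call has 1 to 5 rows; each row shifts and turns the pose as measured when the row begins; what a row does not reach is not made up. A row lasts 1/8 s, in which the tool goes at most 62.5 mm and 10.7 degrees, less where a joint would pass 70% of its speed; a pose out of reach is approached as far as the arm can. A call with a gripper value outside its range is refused whole. The fingers move at their own pace and stop on an object; FORCE is the grip in N (left out, the last holds). Time passes only in rows, so rows that do not move let the fingers close. It gives the time, the measured TCP pose, the force and the opening at its end, in the units of the state.
- sensors.get_obs(): the state, without advancing time (a new reading comes with each control period).
- cams.camera(name): name is "scene" or "top" or "wrist"; returns (picture, depth): 480x640x3 uint8, red, green, blue; 480x640 float32, m along the optical axis (not along the pixel's ray), 0 where there is no reading.
- cams.camera_model(name): a dict with "intrinsics" (3x3 intrinsics, pixels), "k1" (the pictures are not rectified: a ray, as slopes to the right and down, at radius r is drawn at 1 + k1 r^2 times it, then the intrinsics apply), "view" (4x4, takes a point from world to camera coordinates). Camera axes: x right, y down, z forward; pixel columns grow to the right and rows downward; lengths in m; the calibration is good to about 2 mm. A picture is of the moment at which its call begins: read the wrist's pose just before it. camera_model takes no time and is no camera call; for the wrist camera it gives the pose at the moment of the call.
- manip.hand_in(): hands the job in, once; it reports no verdict.
The state is a dict: "clock": time; "joint_pos": joint angles; "joint_velocities": joint speeds; "tau": joint torques, N m; "position": TCP position; "ee_rot": TCP orientation; "ft_force": force on the tool from outside, world axes, zero at the start; "torque": the same for the moment, N m; "grip_width": opening from 0.0 (shut) to 1.0 (fully open).
Only numpy, scipy, OpenCV 4.12 (cv2) and the standard library are available. Lean on these libraries where they do the work, as an engineer would, in place of code of your own. Each camera call takes 0.05 s, during which the arm holds its last target.

## Working session

There is one attempt and no reset: what is moved stays moved. The work goes in short steps, Python scripts to look and compute and a shell command to move; the robot and the scene stay as the last step left them, time stands still between calls to the robot, and variables do not carry over. Pictures are saved under pics/ and viewed, and the job is handed in when it is done.

```bash
ls; mkdir -p pics
python3 - <<'E'
from workcell import sensors, cams, manip
import cv2
print(sensors.get_obs())
for n in ["scene","top"]:
    p,d=cams.camera(n); cv2.imwrite(f"pics/{n}0.png",p[:,:,::-1]); 
    import numpy as np; np.save(f"pics/{n}0.npy",d)
    print(n,cams.camera_model(n))
E
```

```text
pics
{'clock': 0.0, 'joint_pos': array([ 1.19736821,  0.33283351, -0.064709  ,  1.46096528,  0.02160495,
        1.3498981 , -0.08849031]), 'joint_velocities': array([-6.36412505e-04, -1.04018015e-03,  1.26692615e-03, -1.07252948e-03,
       -6.65460270e-06,  8.21236078e-04, -5.13642524e-04]), 'tau': array([-1.11773606e-03, -6.25446510e+01,  4.81463608e-02, -3.91613138e+01,
        1.60854904e-02,  9.96934745e-03, -2.28394617e-05]), 'position': array([ 0.21467313, -0.58659407,  0.24952846]), 'ee_rot': array([ 9.84650561e-01,  1.74535892e-01, -1.56784072e-04, -6.86549022e-04]), 'ft_force': array([0.01092965, 0.18293221, 1.18237206]), 'torque': array([-0.03610651, -0.01334481,  0.05045332]), 'grip_width': 0.9999804165672164}
scene {'intrinsics': array([[480.97985923,   0.        , 315.67710128],
       [  0.        , 480.97985923, 240.12065523],
       [  0.        ,   0.        ,   1.        ]]), 'k1': -0.12718504052938576, 'view': array([[ 0.44235007,  0.89674972, -0.01289769, -0.2189681 ],
       [ 0.6950891 , -0.35189136, -0.62691595, -0.24707125],
       [-0.56672529,  0.26835127, -0.77898013,  1.46586114],
       [ 0.        ,  0.        ,  0.        ,  1.        ]])}
top {'intrinsics': array([[587.91181461,   0.        , 323.92067372],
       [  0.        , 587.91181461, 238.08474354],
       [  0.        ,   0.        ,   1.        ]]), 'k1': -0.15752159019208153, 'view': array([[-0.02029254, -0.9997442 , -0.00998784,  0.0386617 ],
       [-0.98728127,  0.02161313, -0.15750735,  0.4987978 ],
       [ 0.15768293,  0.00666458, -0.9874673 ,  1.47517298],
       [ 0.        ,  0.        ,  0.        ,  1.        ]])}
```

View pics/scene0.png

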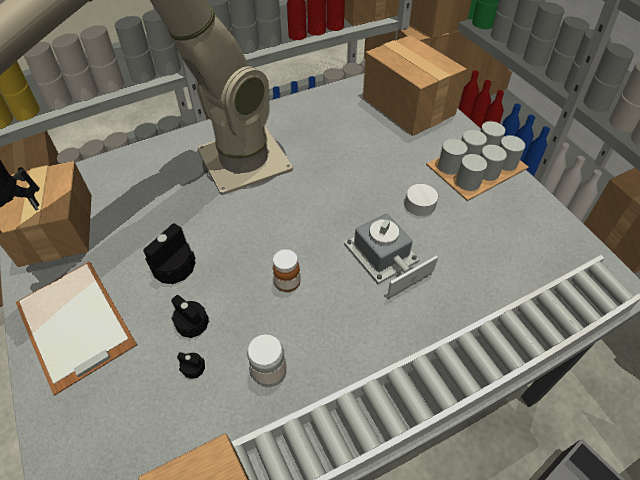

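View pics/top0.png

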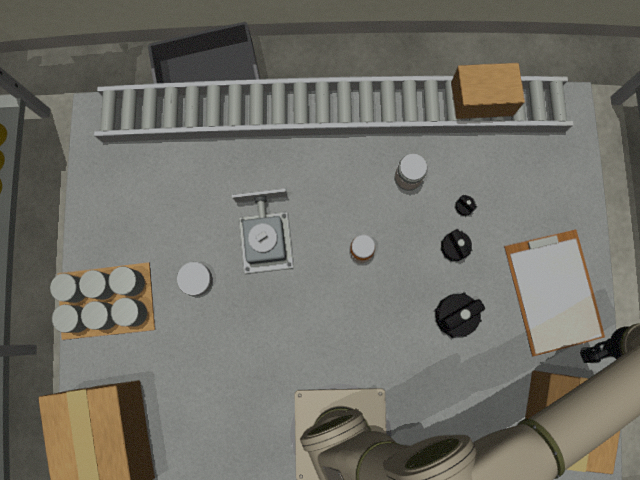

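```bash
cat > h.py <<'E'
import numpy as np, cv2
from workcell import sensors, cams, manip
def px2ray(m,uv):
    K=np.array(m["intrinsics"]); uv=np.asarray(uv,float).reshape(-1,1,2)
    n=cv2.undistortPoints(uv,K,np.array([m["k1"],0,0,0.]),None,None).reshape(-1,2)
    V=np.array(m["view"]); R=V[:3,:3]; c=-R.T@V[:3,3]
    d=np.c_[n,np.ones(len(n))]@R
    return c,d
def plane(m,uv,z):
    c,d=px2ray(m,uv); return c+d*((z-c[2])/d[:,2:3])
def cloud(m,dep):
    h,w=dep.shape; g=np.stack(np.meshgrid(np.arange(w),np.arange(h)),-1).reshape(-1,2)
    c,d=px2ray(m,g); return (c+d*dep.reshape(-1,1)).reshape(h,w,3)
def project(m,P):
    V=np.array(m["view"]); r,_=cv2.Rodrigues(V[:3,:3])
    return cv2.projectPoints(np.asarray(P,float).reshape(-1,1,3),r,V[:3,3],np.array(m["intrinsics"]),np.array([m["k1"],0,0,0.]))[0].reshape(-1,2)
E
python3 - <<'E'
from h import *
print(manip.tip_reach)
m=cams.camera_model("top"); im=cv2.imread("pics/top0.png"); d=np.load("pics/top0.npy")
C=cloud(m,d)
for n,(u,v) in dict(big=(459,315),mid=(456,245),small=(465,205)).items():
    s=C[v-45:v+45,u-45:u+45].reshape(-1,3); g=im[v-45:v+45,u-45:u+45].reshape(-1,3)
    uv=np.array([u,v]); ctr=C[v,u]
    k=(np.linalg.norm(s[:,:2]-ctr[:2],axis=1)<0.075)&(s[:,2]>0.015)
    s=s[k]; print(n,len(s),"min",s.min(0),"max",s.max(0), "mean",s.mean(0))
    top=s[s[:,2]>s[:,2].max()-0.012]; (cc,sz,a)=cv2.minAreaRect(top[:,:2].astype(np.float32)); print("  top",cc,sz,a)
for n,(u,v) in dict(seat=(263,238),can=(413,168),jar=(363,246),tin=(194,279)).items(): print(n,C[v,u])
cv2.imwrite("pics/crop_k.png",cv2.resize(im[180:350,410:510],None,fx=3.4,fy=3.4,interpolation=cv2.INTER_CUBIC))
cv2.imwrite("pics/crop_a.png",cv2.resize(im[180:280,225:305],None,fx=6,fy=6,interpolation=cv2.INTER_CUBIC))
E
```

```text
0.019
big 1631 min [ 0.23839058 -0.36630984  0.01591994] max [ 0.35107139 -0.25225568  0.1217409 ] mean [ 0.29450955 -0.30291649  0.07502935]
  top (0.2934522032737732, -0.3088487684726715) (0.031618814915418625, 0.10434997826814651) 28.265254974365234
mid 708 min [ 0.43685838 -0.35410443  0.01552165] max [ 0.51208342 -0.27785297  0.08703754] mean [ 0.4714123  -0.31074195  0.05453011]
  top (0.47432833909988403, -0.3145291209220886) (0.07228127866983414, 0.02407599426805973) 25.525001525878906
small 329 min [ 0.50751166 -0.37583833  0.01517695] max [ 0.60967327 -0.31876574  0.06283757] mean [ 0.57900922 -0.34479316  0.03693948]
  top (0.583508312702179, -0.347560852766037) (0.04830515757203102, 0.016175881028175354) 45.851497650146484
seat [0.49027619 0.17661183 0.11924374]
can [ 0.6616568  -0.19983419  0.11050891]
jar [ 0.46892172 -0.06867686  0.093553  ]
tin [0.40041007 0.3656527  0.03657773]
```

View pics/crop_k.png

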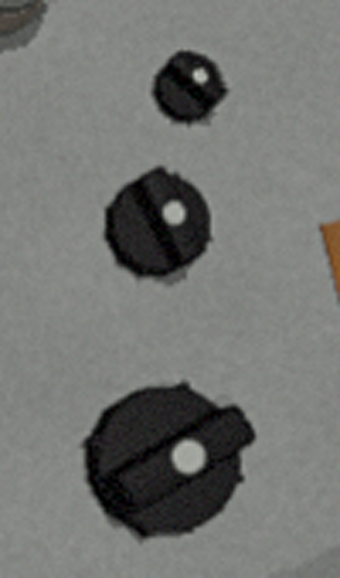

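View pics/crop_a.png

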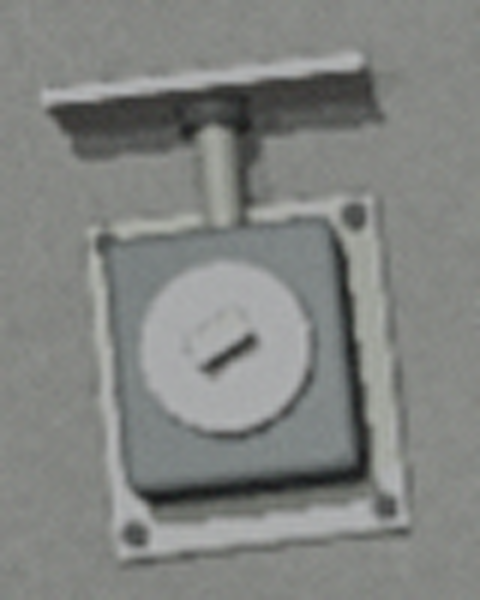

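The look-alikes in the top image are large at (459,315), bar 104 mm; middle at (456,245), bar 72 mm, skirt about 75 mm; and small at (465,205), bar 48 mm. The middle one matches the 74 mm bar and 76 mm skirt, and the crop confirms it. The tang shows on the seat at (263,238), lying from lower left to upper right.

```bash
python3 - <<'E'
from h import *
for n,z in (("top",.09),):
    m=cams.camera_model(n); im=cv2.imread(f"pics/{n}0.png"); g=cv2.cvtColor(im,cv2.COLOR_BGR2GRAY)
    hsv=cv2.cvtColor(im,cv2.COLOR_BGR2HSV)
    mask=((g>175)).astype(np.uint8); mask[:222]=0;mask[256:]=0;mask[:,:246]=0;mask[:,280:]=0
    cn,_=cv2.findContours(mask,cv2.RETR_EXTERNAL,cv2.CHAIN_APPROX_NONE); c=max(cn,key=cv2.contourArea)
    P=plane(m,c.reshape(-1,2),z); print(cv2.minEnclosingCircle(P[:,:2].astype(np.float32)),cv2.fitEllipse((P[:,:2]*1000).astype(np.float32)))
m=cams.camera_model("scene"); im=cv2.imread("pics/scene0.png")
# cross view of knob grip-dot & seat
print(project(m,[[.4745,-.3155,.079],[.490,.177,.09]]))
cv2.imwrite("pics/crop_s.png",cv2.resize(im[210:290,340:445],None,fx=6,fy=6,interpolation=cv2.INTER_CUBIC))
E
python3 -m jog '[[[0.06,0.06,0],[0,0,0.03],100],[[0.06,0.06,0],[0,0,0.03],100],[[0.06,0.06,0],[0,0,0.03],100],[[0.04,0.05,0],[0,0,0],100]]'
```

```text
clock: 0.6
position: [0.3863, -0.4026, 0.2479]
ee_rot: [0.977, 0.215, -0.002, -0.001]
ft_force: [1.3, -1.6, -0.0]
grip_width: 0.999Traceback (most recent call last):
  File "<stdin>", line 7, in <module>
cv2.error: OpenCV(4.12.0) /io/opencv/modules/imgproc/src/shapedescr.cpp:361: error: (-201:Incorrect size of input array) There should be at least 5 points to fit the ellipse in function 'fitEllipseNoDirect'
```

Run:
```python
from h import *
m=cams.camera_model("wrist"); V=m["view"]; print("cam",-V[:3,:3].T@V[:3,3],V[2,:3]); print(m["intrinsics"],m["k1"]); o=sensors.get_obs(); print(o["position"],o["ee_rot"],o["clock"])
p,d=cams.camera("wrist"); cv2.imwrite("pics/w1.png",p[:,:,::-1]); np.save("pics/w1.npy",d)
print(project(m,[[.4745,-.3155,.079]]))
```

```text
cam [ 0.45167167 -0.37267636  0.37187057] [-0.25759244 -0.11542804 -0.95933441]
[[385.70305587   0.         323.84093968]
 [  0.         385.70305587 232.40173629]
 [  0.           0.           1.        ]] -0.05955887389747562
[ 0.38632564 -0.40262855  0.24793384] [ 0.97660348  0.21503598 -0.00176152 -0.00144087] 0.6
[[265.46852769  54.53264732]]
```

View pics/w1.png

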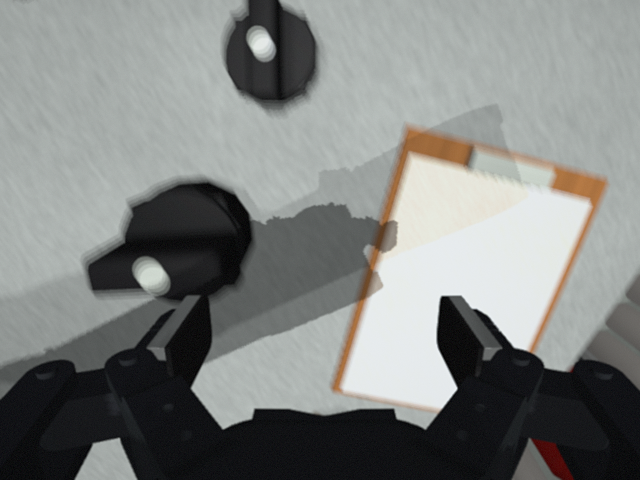

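```bash
python3 -m jog '[[[0.035,0.055,0],[0,0,0],100],[[0,0,0],[0,0,0],100],[[0,0,0],[0,0,0],100]]'
python3 - <<'E'
from h import *
m=cams.camera_model("wrist"); o=sensors.get_obs(); 
p,d=cams.camera("wrist"); im=p[:,:,::-1].copy(); cv2.imwrite("pics/w2.png",im); np.save("pics/w2.npy",d)
print(o["position"],o["ee_rot"],o["clock"],project(m,[[.4745,-.3155,.079]]))
C=cloud(m,d); c=np.array([.4745,-.3155])
k=(np.linalg.norm(C[...,:2]-c,axis=2)<.06)&(C[...,2]>.012)&(d>0)
s=C[k]; print(len(s),s.min(0),s.max(0))
z=s[:,2]; print(np.histogram(z,np.arange(.01,.1,.005)))
t=s[z>np.percentile(z,99)-.008]; r=cv2.minAreaRect(t[:,:2].astype(np.float32)); print("bar top",r,np.median(t[:,2]))
sk=s[(z>.02)&(z<.042)]; print("skirt",cv2.minEnclosingCircle(sk[:,:2].astype(np.float32)))
E
```

```text
clock: 1.02
position: [0.4211, -0.3491, 0.2475]
ee_rot: [0.975, 0.222, -0.0, -0.003]
ft_force: [-0.0, -1.1, 0.3]
grip_width: 0.999
[ 0.42110281 -0.34907117  0.24752918] [ 9.75008829e-01  2.22142017e-01 -3.80640486e-04 -3.25016634e-03] 1.025 [[315.90917789 133.08559201]]
33377 [ 0.41497139 -0.37128737  0.03025429] [ 0.51619716 -0.27453791  0.32965655]
(array([   0,    0,    0,    0,  157, 3656,   79,    0,    0,    0,    0,
          0,   15, 2364,  598,    0,    0]), array([0.01 , 0.015, 0.02 , 0.025, 0.03 , 0.035, 0.04 , 0.045, 0.05 ,
       0.055, 0.06 , 0.065, 0.07 , 0.075, 0.08 , 0.085, 0.09 , 0.095]))
bar top ((0.43618643283843994, -0.3419908583164215), (0.011475755833089352, 0.06076119467616081), 26.903865814208984) 0.32428422049282457
skirt ((0.47692403197288513, -0.31328660249710083), 0.0419582799077034)
```

View pics/w2.png

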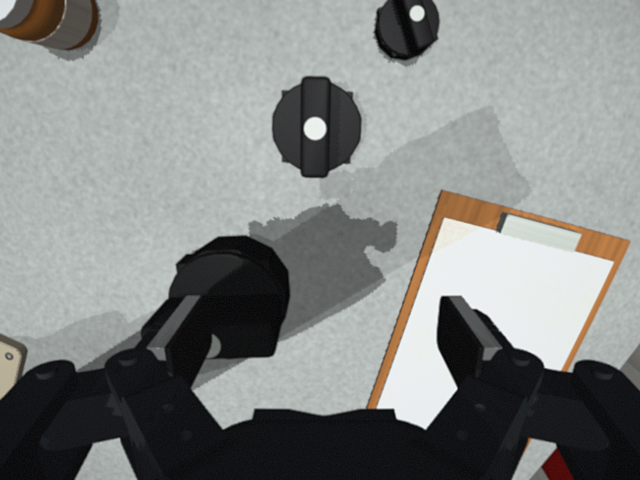

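The middle knob is now sharp at (316,127), with its bar nearly vertical in the image, i.e. along tool x. I'll refine its centre and yaw.

Run:
```python
from h import *
m=cams.camera_model("wrist"); d=np.load("pics/w2.npy"); C=cloud(m,d); c=np.array([.4745,-.3155])
k=(np.linalg.norm(C[...,:2]-c,axis=2)<.06)&(d>0)
s=C[k]; z=s[:,2]
t=s[(z>.07)&(z<.09)]; print("bar",cv2.minAreaRect(t[:,:2].astype(np.float32)),np.median(t[:,2]))
sk=s[(z>.032)&(z<.045)]; print("skirt",cv2.minAreaRect(sk[:,:2].astype(np.float32)),np.median(sk[:,2]))
w,v=np.linalg.eigh(np.cov(t[:,:2].T)); print("yaw",np.degrees(np.arctan2(v[1,1],v[0,1])),t.mean(0))
from scipy.spatial.transform import Rotation as R
o=sensors.get_obs(); M=R.from_quat(o["ee_rot"]).as_matrix(); print("tool x yaw",np.degrees(np.arctan2(M[1,0],M[0,0])),"z",M[:,2])
```

```text
bar ((0.4774511754512787, -0.3126550316810608), (0.07411442697048187, 0.022131383419036865), 24.698213577270508) 0.07933366815822224
skirt ((0.4780706763267517, -0.31279993057250977), (0.07193280756473541, 0.07516933977603912), 23.039981842041016) 0.03851148536311219
yaw -156.02975152930355 [ 0.47848648 -0.31228921  0.07915736]
tool x yaw 25.693110844125254 z [-0.00182433  0.00668106 -0.99997602]
```

```bash
python3 -m jog '[[[0.056,0.036,-0.02],[-0.006,-0.002,-0.015],100],[[0,0,-0.05],[0,0,0],100],[[0,0,-0.05],[0,0,0],100],[[0,0,0],[0,0,0],100]]'
python3 - <<'E'
from h import *
from scipy.spatial.transform import Rotation as R
o=sensors.get_obs(); M=R.from_quat(o["ee_rot"]).as_matrix(); print(o["position"],"tool x yaw",np.degrees(np.arctan2(M[1,0],M[0,0])),"z",M[:,2])
E
```

```text
clock: 1.58
position: [0.4709, -0.3203, 0.1272]
ee_rot: [0.978, 0.211, 0.0, 0.001]
ft_force: [-0.7, 0.0, 1.1]
grip_width: 1.001
[ 0.47092642 -0.3202803   0.12718341] tool x yaw 24.33512593794891 z [ 0.00123376 -0.00123714 -0.99999847]
```

```bash
python3 -m jog '[[[0.006,0.008,-0.02],[0,0,0],100],[[0,0,0],[0,0,0],100],[[0,0,-0.025],[0,0,0],100],[[0,0,-0.015],[0,0,0],100],[[0,0,0],[0,0,0],100]]'
```

```text
clock: 2.2
position: [0.48, -0.3161, 0.0727]
ee_rot: [0.978, 0.209, 0.004, 0.005]
ft_force: [-0.1, -1.2, 0.6]
grip_width: 1.0
```

```bash
python3 -m jog '[[[-0.002,0.003,-0.010],[0,0,0],100],[[0,0,0],[0,0,0],100]]'
python3 - <<'E'
from h import *
from scipy.spatial.transform import Rotation as R
o=sensors.get_obs(); M=R.from_quat(o["ee_rot"]).as_matrix(); print(o["position"],"tool x yaw",np.degrees(np.arctan2(M[1,0],M[0,0])),"z",M[:,2])
E
```

```text
clock: 2.45
position: [0.4786, -0.3135, 0.0637]
ee_rot: [0.978, 0.209, 0.004, 0.005]
ft_force: [1.2, -0.4, 0.8]
grip_width: 1.003
[ 0.47861447 -0.31351856  0.06371579] tool x yaw 24.135012821800604 z [ 0.01084524 -0.00864106 -0.99990385]
```

```bash
python3 -m jog '[[[-0.001,0.001,-0.002],[0.0086,0.0108,0.008],100],[[0,0,0],[0,0,0],60],[[0,0,0],[0,0,0],30],[[0,0,0],[0,0,0],10],[[0,0,0],[0,0,0],10]]' 80; python3 -m jog '[[[0,0,0],[0,0,0],10],[[0,0,0],[0,0,0],10]]'
python3 - <<'E'
from h import *
from scipy.spatial.transform import Rotation as R
o=sensors.get_obs(); M=R.from_quat(o["ee_rot"]).as_matrix(); print(o["position"],"tool x yaw",np.degrees(np.arctan2(M[1,0],M[0,0])),"z",M[:,2],o["torque"])
E
```

```text
clock: 3.08
position: [0.4782, -0.3129, 0.0628]
ee_rot: [0.977, 0.213, 0.0, 0.0]
ft_force: [-0.4, -1.0, 1.4]
grip_width: 0.246
clock: 3.32
position: [0.4782, -0.3129, 0.0628]
ee_rot: [0.977, 0.213, 0.0, 0.0]
ft_force: [-0.6, -0.6, 0.3]
grip_width: 0.248
[ 0.47818645 -0.31291174  0.06279349] tool x yaw 24.614472106704145 z [ 8.24990948e-04 -3.91190560e-04 -9.99999583e-01] [ 0.06506685  0.013949   -0.05613372]
```

```bash
python3 -m jog '[[[0,0,0.03],[0,0,0],10],[[0,0,0.05],[0,0,0],10],[[0,0,0.06],[0,0,0],10],[[0,0,0.05],[0,0,0],10],[[0,0,0],[0,0,0],10]]'
python3 - <<'E'
from h import *
from scipy.spatial.transform import Rotation as R
o=sensors.get_obs(); M=R.from_quat(o["ee_rot"]).as_matrix(); print(o["position"],"tool x yaw",np.degrees(np.arctan2(M[1,0],M[0,0])),"z",M[:,2],o["torque"])
p,d=cams.camera("scene"); cv2.imwrite("pics/s2.png",p[:,:,::-1])
p,d=cams.camera("wrist"); cv2.imwrite("pics/w3.png",p[:,:,::-1])
m=cams.camera_model("top"); p,d=cams.camera("top");C=cloud(m,d)
im=cv2.cvtColor(p,cv2.COLOR_RGB2GRAY)
cc=np.array([.490,.177]); rr=np.linalg.norm(C[...,:2]-cc,axis=2)
k=(rr<.06)&(np.abs(C[...,2]-.09)<.008)&(im>150)
s=C[k]; print(len(s),cv2.minAreaRect(s[:,:2].astype(np.float32)),np.median(s[:,2]),im[225:255:3,250:280:3])
E
```

```text
clock: 3.95
position: [0.4756, -0.3112, 0.2561]
ee_rot: [0.977, 0.213, -0.001, -0.002]
ft_force: [1.0, 0.2, -3.6]
grip_width: 0.246
[ 0.47557476 -0.31120287  0.25612856] tool x yaw 24.641820599406994 z [-0.00359516  0.00270605 -0.99998988] [-0.03927818 -0.00504534  0.02826305]
500 ((0.4976990818977356, 0.18250241875648499), (0.06702151149511337, 0.06601876765489578), 0.740161120891571) 0.09039970406265274 [[125 129 159 173 172 172 168 127 134 131]
 [126 174 172 172 173 173 173 173 128 136]
 [159 170 172 171 164 162 169 170 162 130]
 [172 169 169 160 172 172 172 170 174 120]
 [172 172 156 173 164  58 152 172 172 102]
 [172 173 172 118  88 165 172 172 177 108]
 [173 171 174 163 171 170 172 172 165 120]
 [133 174 170 173 172 172 170 173  95 133]
 [130 119 174 175 173 172 165 102 136 134]
 [130 129 126 108  81  75 106 136 132 134]]
```

View pics/w3.png

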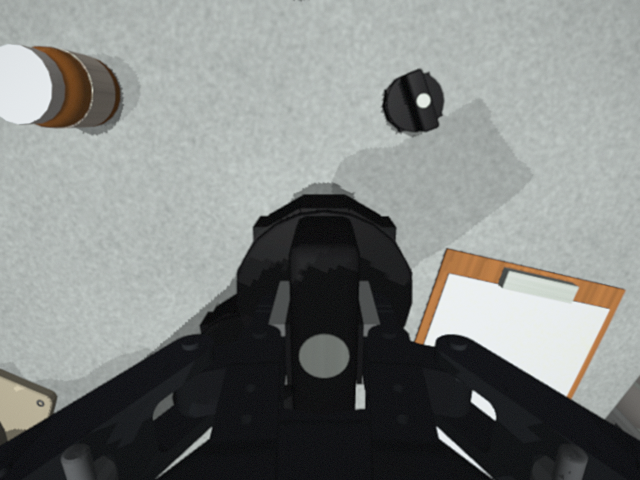

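The knob is held level, with its bar along tool x. I'll carry it over, turning +93°, and stop short of the seat so the wrist camera can look at it.

```bash
python3 -m jog '[[[0.006,0.045,0],[0,0,0.17],10],[[0.006,0.045,0],[0,0,0.17],10],[[0.006,0.045,0],[0,0,0.17],10],[[0.006,0.045,0],[0,0,0.17],10],[[0.006,0.045,0],[0,0,0.17],10]]';python3 -m jog '[[[0.006,0.045,0],[0,0,0.17],10],[[0.006,0.045,0],[0,0,0.17],10],[[0.006,0.045,0],[0,0,0.17],10],[[0.006,0.045,0],[0,0,0.17],10],[[0,0,0],[0,0,0],10]]'
python3 - <<'E'
from h import *
from scipy.spatial.transform import Rotation as R
o=sensors.get_obs(); M=R.from_quat(o["ee_rot"]).as_matrix(); print(o["position"],"tool x yaw",np.degrees(np.arctan2(M[1,0],M[0,0])),"z",M[:,2],o["torque"],o["joint_pos"])
E
```

```text
clock: 4.72
position: [0.498, -0.0819, 0.2395]
ee_rot: [0.797, 0.604, -0.013, -0.007]
ft_force: [0.3, -0.7, -1.1]
grip_width: 0.245
clock: 5.35
position: [0.517, 0.1074, 0.2298]
ee_rot: [0.536, 0.844, -0.019, -0.009]
ft_force: [0.7, -0.3, -2.3]
grip_width: 0.249
[0.5169815  0.10741023 0.22982036] tool x yaw 115.16625188498435 z [-0.03470719 -0.0225857  -0.99914228] [-0.00391904 -0.01560269 -0.01796337] [ 0.36408022  0.23804573 -0.75707185  1.68280143  0.17584665  1.32906484
  0.01104521]
```

```bash
python3 -m jog '[[[0.02,-0.01,0.02],[0.0226,-0.035,0.04],10],[[0,0,0],[0,0,0],10],[[0,0,0],[0,0,0],10]]'
python3 - <<'E'
from h import *
from scipy.spatial.transform import Rotation as R
o=sensors.get_obs(); M=R.from_quat(o["ee_rot"]).as_matrix(); print(o["position"],"tool x yaw",np.degrees(np.arctan2(M[1,0],M[0,0])),"z",M[:,2])
m=cams.camera_model("wrist"); p,d=cams.camera("wrist"); cv2.imwrite("pics/w4.png",p[:,:,::-1]); np.save("pics/w4.npy",d)
print(project(m,[[.498,.183,.09],[.498,.183,.116]]))
E
```

```text
clock: 5.72
position: [0.5346, 0.0961, 0.2447]
ee_rot: [0.52, 0.854, -0.003, -0.003]
ft_force: [0.1, 0.0, -2.1]
grip_width: 0.252
[0.53461275 0.09606305 0.24474473] tool x yaw 117.33645306255833 z [-0.00816095 -0.00115866 -0.99996603]
[[335.7287162   86.97997122]
 [336.61150885  83.28385339]]
```

View pics/w4.png

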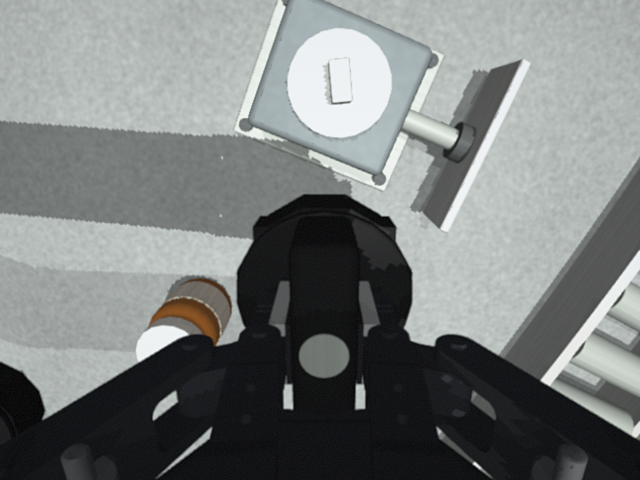

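The seat is at (340,83) and the tang at (341,80), nearly along tool x.

```bash
cat > meas.py <<'E'
from h import *
def go(m,im,d,kz=.02):
    C=cloud(m,d); g=cv2.cvtColor(im,cv2.COLOR_BGR2GRAY)
    cc=np.array([.498,.183]); rr=np.linalg.norm(C[...,:2]-cc,axis=2)
    t=C[(rr<.03)&(C[...,2]>.108)&(C[...,2]<.125)]
    r=cv2.minAreaRect((t[:,:2]*1000).astype(np.float32)); w,v=np.linalg.eigh(np.cov(t[:,:2].T))
    print("tang",r,"z",np.median(t[:,2]),"mean",t.mean(0),"yaw",np.degrees(np.arctan2(v[1,1],v[0,1])),len(t))
    s=C[(rr<.05)&(abs(C[...,2]-.09)<.007)]
    print("seat",cv2.minAreaRect((s[:,:2]*1000).astype(np.float32)),cv2.minEnclosingCircle((s[:,:2]*1000).astype(np.float32)),np.median(s[:,2]))
    k=((rr<.06)&(C[...,2]>.07)&(g>200)).astype(np.uint8)
    cn,_=cv2.findContours(k,cv2.RETR_EXTERNAL,cv2.CHAIN_APPROX_NONE); c=max(cn,key=cv2.contourArea)
    P=plane(m,c.reshape(-1,2),.09); print("contour seat",cv2.fitEllipse((P[:,:2]*1000).astype(np.float32)))
E
python3 - <<'E'
from meas import *
m=cams.camera_model("wrist"); go(m,cv2.imread("pics/w4.png"),np.load("pics/w4.npy"))
E
```

```text
tang ((499.231201171875, 185.4081573486328), (13.170775413513184, 26.23593521118164), 32.939292907714844) z 0.1165422787432337 mean [0.49916063 0.18530397 0.1164414 ] yaw 122.4021560724452 956
seat ((499.5295104980469, 185.48568725585938), (71.12351989746094, 70.86735534667969), 29.034942626953125) ((499.26275634765625, 185.5528106689453), 36.044349670410156) 0.09058121478047448
contour seat ((499.35150146484375, 185.7103271484375), (70.76704406738281, 70.88032531738281), 127.97932434082031)
```

```bash
python3 -m jog '[[[-0.018,0.045,0.002],[0.001,-0.008,0.05],10],[[-0.017,0.044,0.002],[0,0,0.044],10],[[0,0,0],[0,0,0],10],[[0,0,0],[0,0,0],10]]'
cat > st.py <<'E'
from h import *
from scipy.spatial.transform import Rotation as R
o=sensors.get_obs(); M=R.from_quat(o["ee_rot"]).as_matrix(); p=o["position"]
print(p.round(4),"yaw",np.degrees(np.arctan2(M[1,0],M[0,0])).round(2),"z",M[:,2].round(4),"F",o["ft_force"].round(1),"T",o["torque"].round(2),o["clock"])
print("need dxyz",([.4993,.1855,.1528]-p).round(4),"rot",np.round([-M[1,2],M[0,2],np.radians(122.7)-np.arctan2(M[1,0],M[0,0])],4))
E
python3 st.py
```

```text
clock: 6.28
position: [0.4965, 0.1855, 0.2459]
ee_rot: [0.48, 0.877, -0.002, -0.001]
ft_force: [0.3, -1.3, -2.1]
grip_width: 0.245
[0.4965 0.1855 0.2459] yaw 122.61 z [-0.0046 -0.0032 -1.    ] F [ 0.3 -1.3 -2.1] T [-0.    0.07  0.05] 6.275
need dxyz [ 0.0028 -0.     -0.0931] rot [ 0.0032 -0.0046  0.0015]
```

```bash
python3 -m jog '[[[0.0028,0,-0.025],[0.003,-0.005,0],10],[[0,0,-0.025],[0,0,0],10],[[0,0,0],[0,0,0],10]]'; python3 st.py
python3 - <<'E'
from h import *
p,d=cams.camera("scene"); m=cams.camera_model("scene"); print(project(m,[.4993,.1855,.116])); im=p[:,:,::-1]
cv2.imwrite("pics/s3.png",cv2.resize(im[150:300,310:460],None,fx=4,fy=4,interpolation=cv2.INTER_CUBIC))
E
```

```text
clock: 6.65
position: [0.4999, 0.1824, 0.1938]
ee_rot: [0.483, 0.876, -0.001, 0.0]
ft_force: [0.6, -1.0, -2.5]
grip_width: 0.248
[0.4999 0.1824 0.1938] yaw 122.28 z [-6.0e-04 -1.6e-03 -1.0e+00] F [ 0.6 -1.  -2.5] T [-0.02  0.03  0.04] 6.65
need dxyz [-0.0006  0.0031 -0.041 ] rot [ 0.0016 -0.0006  0.0074]
[[385.68760739 224.16129985]]
```

View pics/s3.png

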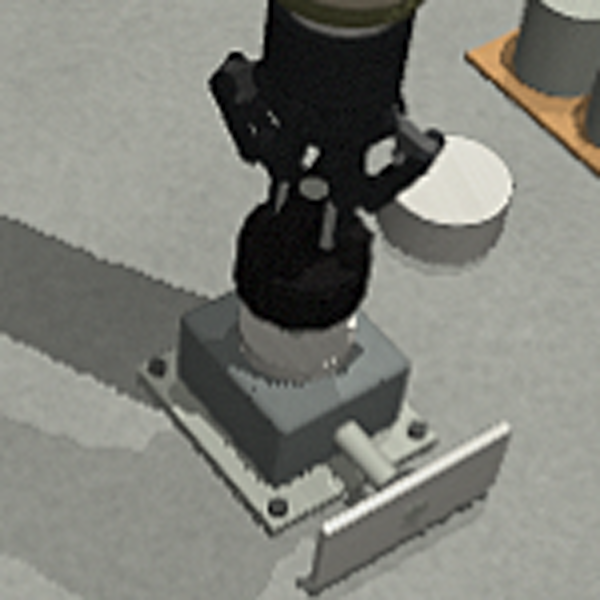

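The scene crop shows the knob centred just over the seat at about (305,270) in the crop, clear of the stem. The tin behind it is well clear. I'll correct the 3 mm offset and lower.

```bash
python3 -m jog '[[[-0.0006,0.003,0],[0.0016,-0.0006,0.007],10],[[0,0,0],[0,0,0],10]]'; python3 st.py; python3 -m jog '[[[0,0,-0.008],[0,0,0],10],[[0,0,-0.006],[0,0,0],10],[[0,0,0],[0,0,0],10]]'; python3 st.py
```

```text
clock: 6.95
position: [0.5009, 0.1858, 0.1969]
ee_rot: [0.48, 0.877, 0.001, 0.001]
ft_force: [-0.0, 0.4, -2.1]
grip_width: 0.244
[0.5009 0.1858 0.1969] yaw 122.63 z [ 0.0039  0.0013 -1.    ] F [-0.   0.4 -2.1] T [-0.01  0.01 -0.  ] 6.95
need dxyz [-0.0016 -0.0003 -0.0441] rot [-0.0013  0.0039  0.0011]
clock: 7.32
position: [0.5012, 0.1858, 0.1826]
ee_rot: [0.48, 0.877, 0.002, 0.002]
ft_force: [-0.1, 0.5, -1.7]
grip_width: 0.244
[0.5012 0.1858 0.1826] yaw 122.63 z [ 0.005   0.0013 -1.    ] F [-0.1  0.5 -1.7] T [ 0.03  0.05 -0.03] 7.325
need dxyz [-0.0019 -0.0003 -0.0298] rot [-0.0013  0.005   0.0013]
```

```bash
python3 -m jog '[[[-0.0018,0,-0.004],[-0.001,0.005,0.001],10],[[0,0,-0.005],[0,0,0],10],[[0,0,0],[0,0,0],10]]'; python3 st.py
```

```text
clock: 7.7
position: [0.4991, 0.1858, 0.1728]
ee_rot: [0.48, 0.878, -0.0, -0.0]
ft_force: [-1.8, 0.3, -1.9]
grip_width: 0.244
[0.4991 0.1858 0.1728] yaw 122.69 z [-7.e-04  1.e-04 -1.e+00] F [-1.8  0.3 -1.9] T [0.03 0.02 0.01] 7.7
need dxyz [ 0.0002 -0.0003 -0.02  ] rot [-0.0001 -0.0007  0.0001]
```

```bash
python3 -m jog '[[[0,0,-0.004],[0,0,0],10],[[0,0,-0.004],[0,0,0],10],[[0,0,-0.003],[0,0,0],10]]'; python3 st.py
```

```text
clock: 8.07
position: [0.4993, 0.1859, 0.1614]
ee_rot: [0.48, 0.878, 0.0, -0.0]
ft_force: [0.1, -0.2, -1.6]
grip_width: 0.251
[0.4993 0.1859 0.1614] yaw 122.69 z [-3.e-04  3.e-04 -1.e+00] F [ 0.1 -0.2 -1.6] T [0.02 0.04 0.03] 8.075
need dxyz [ 0.     -0.0004 -0.0086] rot [-0.0003 -0.0003  0.0002]
```

It has passed the perch height (TCP 0.167) with no force, so the slot has found the tang.

```bash
python3 -m jog '[[[0,0,-0.004],[0,0,0],10],[[0,0,-0.003],[0,0,0],10],[[0,0,-0.001],[0,0,0],10]]'; python3 st.py;  python3 -m jog '[[[0,0,-0.002],[0,0,0],10],[[0,0,-0.001],[0,0,0],10]]'; python3 st.py
```

```text
clock: 8.45
position: [0.4993, 0.1859, 0.1527]
ee_rot: [0.48, 0.878, 0.0, -0.0]
ft_force: [-2.9, -1.5, 9.1]
grip_width: 0.245
[0.4993 0.1859 0.1527] yaw 122.69 z [-4.e-04  3.e-04 -1.e+00] F [-2.9 -1.5  9.1] T [-0.51  0.85  0.01] 8.45
need dxyz [ 0.     -0.0004  0.0001] rot [-0.0003 -0.0004  0.0002]
clock: 8.7
position: [0.4993, 0.186, 0.1527]
ee_rot: [0.48, 0.878, -0.001, 0.0]
ft_force: [-2.5, -1.4, 3.1]
grip_width: 0.252
[0.4993 0.186  0.1527] yaw 122.68 z [ 2.0e-04 -1.7e-03 -1.0e+00] F [-2.5 -1.4  3.1] T [-0.27  0.8   0.03] 8.7
need dxyz [-0.     -0.0005  0.0001] rot [0.0017 0.0002 0.0003]
```

Seat contact came at TCP 0.1527, which is exactly home height. Next I'll release and rise.

```bash
python3 -m jog '[[[0,0,0],[0,0,0],40],[[0,0,0],[0,0,0],70],[[0,0,0],[0,0,0],100],[[0,0,0],[0,0,0],100],[[0,0,0],[0,0,0],100]]'; python3 st.py; python3 -m jog '[[[0,0,0.02],[0,0,0],100],[[0,0,0.04],[0,0,0],100],[[0.02,-0.04,0.03],[0,0,0],100],[[0.02,-0.04,0],[0,0,0],100],[[0,0,0],[0,0,0],100]]'; python3 -m jog '[[[0,0,0],[0,0,0],100]]';python3 st.py
python3 - <<'E'
from h import *
m=cams.camera_model("wrist"); p,d=cams.camera("wrist"); im=p[:,:,::-1]; cv2.imwrite("pics/w5.png",im)
C=cloud(m,d); rr=np.linalg.norm(C[...,:2]-[.4993,.1855],axis=2); k=(rr<.06)&(d>0); s=C[k]; z=s[:,2]
t=s[(z>.155)&(z<.185)]; sk=s[(z>.115)&(z<.14)]
for n,a in (("bar",t),("skirt",sk)):
    if len(a)>20:
        r=cv2.minAreaRect((a[:,:2]*1000).astype(np.float32)); q=np.linalg.lstsq(np.c_[a[:,:2]-a[:,:2].mean(0),np.ones(len(a))],a[:,2],rcond=None)[0]
        print(n,r,"z",np.median(a[:,2]),"slopes",q)
p,d=cams.camera("scene"); cv2.imwrite("pics/s5.png",p[:,:,::-1])
m=cams.camera_model("top"); p,d=cams.camera("top"); cv2.imwrite("pics/t5.png",p[:,:,::-1])
C=cloud(m,d)
for n,(u,v) in dict(can=(413,168),jar=(363,246),tin=(194,279)).items(): print(n,C[v,u])
E
```

```text
clock: 9.32
position: [0.4999, 0.1862, 0.1532]
ee_rot: [0.48, 0.877, -0.0, 0.001]
ft_force: [-0.9, 0.7, 0.8]
grip_width: 0.999
[0.4999 0.1862 0.1532] yaw 122.68 z [ 0.0018 -0.001  -1.    ] F [-0.9  0.7  0.8] T [-0.03  0.   -0.02] 9.325
need dxyz [-0.0006 -0.0007 -0.0004] rot [0.001  0.0018 0.0004]
clock: 9.95
position: [0.5409, 0.1051, 0.2526]
ee_rot: [0.478, 0.878, 0.001, 0.003]
ft_force: [-0.5, -0.1, -0.3]
grip_width: 1.001
clock: 10.07
position: [0.5408, 0.106, 0.2537]
ee_rot: [0.478, 0.878, 0.002, 0.003]
ft_force: [-0.0, 1.0, -0.2]
grip_width: 0.998
[0.5408 0.106  0.2537] yaw 122.88 z [ 7.1e-03  5.0e-04 -1.0e+00] F [-0.   1.  -0.2] T [ 0.03  0.   -0.04] 10.075
need dxyz [-0.0415  0.0795 -0.1009] rot [-0.0005  0.0071 -0.0032]
bar ((500.4629821777344, 185.30197143554688), (22.250221252441406, 73.7769775390625), 32.688926696777344) z 0.1692730883107919 slopes [0.00670539 0.00496205 0.16910005]
skirt ((500.5530090332031, 184.70794677734375), (75.89720153808594, 72.94776916503906), 35.5925407409668) z 0.12843757200582612 slopes [-0.00107349  0.00055865  0.12826059]
can [ 0.66034711 -0.19912264  0.11516316]
jar [ 0.46753797 -0.06810078  0.10313314]
tin [0.39990887 0.36440628 0.04195281]
```

View pics/w5.png

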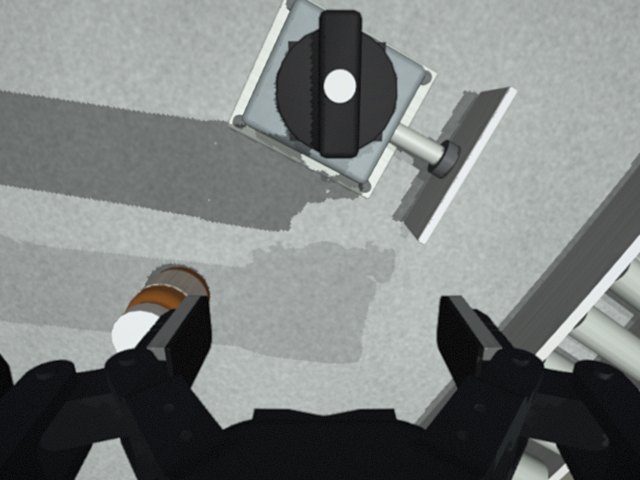

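View pics/s5.png

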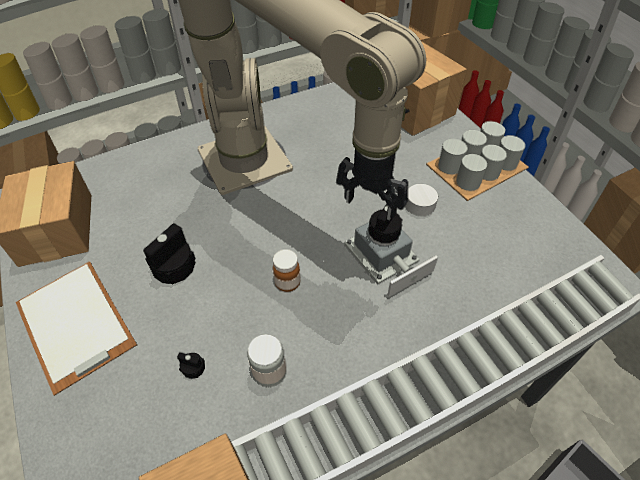

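The wrist view shows the knob on the seat at (338,85), with its bar top at 0.1693 m (home would be 0.169) and its skirt top at 0.1284 m (home would be 0.128). Its centre is within about 1.3 mm of the seat's. The can, jar and tin are unmoved and the gripper is clear.

```bash
python3 -c "
from workcell import manip,sensors
print(manip.hand_in(), sensors.get_obs()['clock'])"
```

```text
the job is handed in; nothing more can be done
the job is handed in; nothing more can be done
```

The knob is back on the adjuster's stem, fully home on the seat, and the job is handed in. The clock read about 10 s at the last reading. No verdict was reported.

I took the middle of the three look-alikes by its bar, carried it over turned to the tang's measured angle (about 123°), and lowered it onto the stem. Because it was already lined up, it went down past the perch height with no resistance. No turning under pressure was needed, and the press onto the seat was light (about 9 N). I then released it and moved the gripper clear.

Last checks before handing in:
- **Height:** the bar top is at 169.3 mm (169 expected) and the skirt top at 128.4 mm (128 expected), so the underside sits within about 0.5 mm of the seat.
- **Centring:** the knob's axis is about 1.3 mm from the seat's centre.
- **Level:** the knob is tilted less than about 0.01 rad.
- **Bystanders:** the can, jar and tin were re-measured within about 2 mm of their starting positions. Their top heights differed by 5–10 mm between depth readings, which I put down to noise because the scene picture shows all three standing.

One disagreement: the top camera placed the knob and the seat 3 to 4 mm away from where the wrist camera did. I went with the closer wrist view, and the fit bore it out.

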